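# Cap the coffee carafe and set its stopper to pour

### The job

The coffee has run through: lift the dripper off the carafe by its handle, keep it level and stand it on the mug. Then stand the carafe's stopper, which lies on its side, upright on the worktop, start it in the carafe's neck with its arrow at the white dot and screw it clockwise until the arrow points at the pouring spout. Leave the carafe standing where it is, the mug upright, and the things behind undisturbed.

Things in the scene. Friction and masses are not known exactly. Their poses are not given: they have to be found in the camera images.
- dripper_grip (a point): Cream plastic coffee dripper (open cone 110 mm wide, 80 mm high, 0.1 kg) standing on the carafe. This point: centre of its handle's straight bar, 42 mm long, 12 mm thick, 20 mm high, running straight out from the cone, 72 mm from the dripper's axis, bar top 4 mm below the cone's rim. z up, -x outward along the handle, y across the bar: pinch along y from above.
- dripper_foot (a point): Point on the dripper's axis in the plane of its flange's underside (flange 96 mm across), which rests on the carafe now and shall rest on the mug's rim. A foot 34 mm across reaches 10 mm below it, loose in the neck. Axes as dripper_grip, which lies 72 mm along -x and 56 mm along z from here.
- mug_mouth (a point): White mug with a green band, 94 mm high, loose. This point: centre of its mouth at rim height; rim 82 mm across outside, about 70 mm inside. z up, handle on the -y side.
- carafe_mouth (a point): Steel vacuum carafe, 112 mm across, 1.5 kg, loose on a rubber foot. This point: centre of its mouth, level with the top of its black collar (77 mm across), 168 mm above the worktop. z up, x toward the pouring spout, -x toward the black handle, which reaches 104 mm from the axis. The neck is 53 mm wide, 41 mm between the rails of its thread.
- carafe_spout (a point): Tip of the carafe's pouring spout, level with the collar's top, 53 mm from the axis along x; white mark on the spout. The thread goes on past the arrow-at-spout position: its end stop comes 31 degrees of clockwise turn later. The stopper turns easily (0.1 N m), stays where it is left and has 2 mm of play up and sideways. Axes as carafe_mouth.
- carafe_entry (a point): White dot on the collar's top, 95 degrees counter-clockwise of the spout seen from above. Two-start right-hand thread: with its arrow at this dot (within 12 degrees) the stopper drops straight in. It also drops in with the arrow opposite the dot, but then never reaches the spout. Elsewhere it stays 4 to 8 mm too high. Turned clockwise from here it sinks 4.2 mm in the 95 degrees to the spout.
- stopper_center (a point): The carafe's stopper, 0.11 kg, lying on its side, cap toward the robot, arrow uppermost. 57 mm high: black plug 37 mm wide, 29 mm long, two lugs (50 mm over both), then the cap. Stands on its flat 32 mm foot. This point: on its axis, half-way up. z from plug to cap (rises 24 degrees as it lies), x toward the arrow. 5.7 mm above carafe_mouth at entry, 1.5 mm at the spout.
- stopper_cap (a point): Centre of the stopper's cream eight-sided cap, 58 mm across flats, 28 mm high, on the axis 14.5 mm beyond stopper_center along z. Flats face x, y and every 45 degrees between; grip it across two flats. In the neck its underside is only 0.5 to 6 mm above the collar, which is wider, so there only its upper 20 mm can be gripped. Axes as stopper_center.
- stopper_arrow (a point): Tip of the black arrow on the flat top of the stopper's cap, 26.5 mm from its axis along x, 28.5 mm beyond stopper_center along z. Axes as stopper_center.
- honey_jar: Bystander: glass jar of honey with a black lid, 60 mm across, 83 mm high; origin under its centre.
- salt_shaker: Bystander: salt shaker with a grey top, 44 mm across, 90 mm high; origin under its centre.
- yoghurt_tub: Bystander: white tub with strawberries on it, 72 mm across, 71 mm high; origin under its centre.
Not all that is in view belongs to the job. What is shaped like the part that bears dripper_grip but orange or purple is not meant.

How it is judged:
On the way, in this order (a step that is already met when the one before it is completed fails the run):
1. the dripper stands level on the mug, its flange on the rim (horizontal distance between dripper_foot and mug_mouth below 0.02 m and z of dripper_foot in the frame of mug_mouth between -0.006 and 0.006 m and angle between dripper_foot's own z axis and vertical below 0.12 rad), for 0.2 s.
2. the stopper stands upright on the worktop (height (world z) of stopper_center between 0.024 and 0.033 m and angle between stopper_center's own z axis and vertical below 0.12 rad), for 0.2 s.
3. the stopper is upright in the neck of the carafe, its lugs down in the thread (horizontal distance between stopper_center and carafe_mouth below 0.006 m and angle between stopper_center's own z axis and vertical below 0.12 rad and z of stopper_center in the frame of carafe_mouth between -0.003 and 0.0078 m), for 0.1 s.
At the end, for the whole second after the job is handed in: The stopper is upright and screwed down in the neck (centre under 4.2 mm above the mouth, 6 mm of its axis), arrow within 8 degrees of the spout; the carafe stands upright; the dripper stands level on the upright mug, flange on the rim, axes within 20 mm; all let go (all of step 1 and horizontal distance between stopper_center and carafe_mouth below 0.006 m and angle between stopper_center's own z axis and vertical below 0.12 rad and z of stopper_center in the frame of carafe_mouth below 0.0042 m and angle between the x axis of stopper_arrow and the x axis of carafe_mouth, either way round below 0.14 rad and x of stopper_arrow in the frame of carafe_mouth above 0.015 m and angle between carafe_mouth's own z axis and vertical below 0.05 rad and height (world z) of carafe_mouth above 0.16 m and angle between mug_mouth's own z axis and vertical below 0.08 rad); the robot touches nothing.
It fails at once if the carafe is tipped by more than 0.25 rad or shifted by more than 60 mm (angle between carafe_mouth's own z axis and vertical above 0.25 rad or distance of carafe_mouth from where it was at the start of the episode above 0.06 m).
It fails at once if the dripper is tipped by more than 0.5 rad, so that the wet grounds would spill (angle between dripper_foot's own z axis and vertical above 0.5 rad).
It fails at once if the mug is tipped over (angle between mug_mouth's own z axis and vertical above 0.35 rad).
It fails at once if a bystander (honey jar, salt shaker, yoghurt tub) is moved by more than 30 mm (distance of any of honey_jar, salt_shaker, yoghurt_tub from where it was at the start of the episode above 0.03 m).
It also fails if it takes over 72 s, if anything falls off the work surface, if the arm or the gripper's body presses on something with over 40 N, if the wrist force passes 120 N, or if a joint passes its speed limit or range.

### The arm

A 6-joint arm with a two-finger parallel gripper is mounted at the origin on a cart in front of the work surface, level with it; the furniture and walls round the work are solid. World frame = base frame: x ahead of the robot, y to its left, z up, the work surface at z = 0. Lengths are in m, angles in rad, forces in N, time in s.
With the tool pointing down it reaches from about 0.3 to 1 m from the base axis. Payload 5.1 kg.
Tool frame: the origin (TCP) lies midway between the tips of the shut fingers; the grasp point (between the pads) lies 19 mm behind it; z points along the fingers, y is the line along which they close (so a half turn about z gives the same grasp; the last joint's range is limited). The gripper opens to 95 mm and grips with 3 to 60 N. Pads are 20 mm wide; open, the fingers measure 119 mm over their backs; the gripper's body (75 mm by 180 mm) begins 59 mm behind the grasp point.
Start: joints at [-1.195, 0.124, 1.65, -0, 1.367, -0.083], TCP at [0.288, -0.583, 0.215] pointing down, gripper open.
Joint ranges: [-2.61, 2.61], [-1.02, 2.33], [0.03, 2.71], [-1.35, 4.49], [0.32, 2.68], [-2.91, 2.91]. Speed limits (rad/s): [2.57, 2.57, 3.14, 3.14, 3.14, 3.14].

### API

Orientations are given as a unit quaternion [x, y, z, w].
In Python, from plant import goto, move_linear, set_joints, grip, dwell, ik, observe, read_camera, camera_model, MotionError, close_job gives the robot as it stands. Calls block until the motion is done:
- goto(position, orientation): joint-space move of the TCP to a pose.
- move_linear(position, ori=None, speed=0.15, stop_force=None): straight line of the TCP; ori=None keeps the orientation; speed is the mean speed in m/s. With stop_force (N) it stops when the force on the tool has changed by that much, and returns True; else False.
- set_joints(angles): joint-space move.
- grip(opening, strength=None): opening from 0.0 (shut) to 1.0 (fully open); strength is the grip in N (None keeps the last); returns when the fingers have stopped.
- dwell(seconds).
- ik(position, orientation): joint angles nearest the present ones, or None.
- observe(): the state.
- read_camera(name): name is "side" or "top" or "wrist"; returns the picture (400x640x3 uint8, red, green, blue); there is no depth.
- camera_model(name): a dict with "fx", "fy", "cx", "cy" (pixels), "R" (3x3) and "t" (3): a world point X has camera coordinates R X + t; the wrist camera has in their place "hand_eye" (4x4, takes a point from camera to tool coordinates, whose origin is the TCP and whose axes are the flange's). Camera axes: x right, y down, z forward; pixel columns grow to the right and rows downward; lengths in m; the calibration is good to about 2 mm. A picture is of the moment at which its call begins: read the wrist's pose just before it. camera_model takes no time and is no camera call.
A pose or a line that the arm cannot do raises MotionError and nothing moves.
- close_job(): hands the job in; it is judged then, once.
The state is a dict: "time_s": time; "joints": joint angles; "qd": joint speeds; "joint_torque": joint torques, N m; "tcp_pos": TCP position; "tcp_rot": TCP orientation; "contact_force": force on the tool from outside, world axes, zero at the start; "moment": the same for the moment, N m; "width": opening from 0.0 (shut) to 1.0 (fully open); "grip_force": force on a finger pad.
Only numpy, scipy, OpenCV 4.12 (cv2) and the standard library are available. Lean on these libraries where they do the work, as an engineer would, in place of code of your own. Each camera call takes 0.05 s, during which the arm holds its last target. There are 200 camera calls.

## Working session

There is one attempt and no reset: what is moved stays moved. The work goes in short steps, each a Python script; the robot and the scene stay as the last script left them, time stands still between calls to the robot, and variables do not carry over. Pictures are saved under pics/ and viewed, at most 10 in all, crops included, and the job is handed in when it is done.

```bash
ls; mkdir -p pics
python3 - <<'E'
from plant import *
import cv2,numpy as np
for n in ["side","top"]:
    im=read_camera(n); cv2.imwrite(f"pics/{n}0.png",im[:,:,::-1]); m=camera_model(n); print(n,m)
print(camera_model("wrist")); print(observe())
E
```

```text
pics
side {'fx': 395.1606477363131, 'fy': 395.1606477363131, 'cx': 314.7591303009423, 'cy': 199.79985900853816, 'R': array([[ 0.99990431, -0.01304564,  0.0046015 ],
       [-0.00172617, -0.44770321, -0.89418055],
       [ 0.01372526,  0.89408705, -0.44768289]]), 't': array([-0.56109717,  0.12683527,  1.45309145])}
top {'fx': 429.86161136159774, 'fy': 429.86161136159774, 'cx': 316.7235467638743, 'cy': 204.98801288836472, 'R': array([[-0.30639371, -0.95186344, -0.00888142],
       [-0.9059508 ,  0.29445352, -0.30422075],
       [ 0.29219178, -0.08516519, -0.95256016]]), 't': array([0.11681865, 0.56145548, 1.45108168])}
{'fx': 334.72789086876224, 'fy': 334.72789086876224, 'cx': 318.3776054499046, 'cy': 199.56954197969415, 'hand_eye': array([[-2.06124823e-04, -9.59293411e-01, -2.82411242e-01,
         8.00190134e-02],
       [ 9.99999084e-01,  1.79983559e-04, -1.34124150e-03,
         1.20046297e-05],
       [ 1.33747351e-03, -2.82411259e-01,  9.59292495e-01,
        -1.71120704e-01],
       [ 0.00000000e+00,  0.00000000e+00,  0.00000000e+00,
         1.00000000e+00]])}
{'time_s': 0.1, 'joints': array([-1.19463987e+00,  1.24428851e-01,  1.65151712e+00, -3.06251874e-05,
        1.36747334e+00, -8.26435503e-02]), 'qd': array([ 0.00013819, -0.00221586, -0.00319345,  0.00031192,  0.00104257,
       -0.00063968]), 'joint_torque': array([ 3.19969495e-04, -4.18882191e+01, -3.61095607e+01,  7.77279027e-02,
        4.61942295e-02, -6.31475450e-05]), 'tcp_pos': array([ 0.28759914, -0.58228094,  0.21352911]), 'tcp_rot': array([ 9.73801893e-01,  2.27396216e-01, -1.48389378e-04, -9.01318026e-04]), 'contact_force': array([-0.14645861, -0.24384152,  0.0733408 ]), 'moment': array([-0.04193769, -0.01150035,  0.05074304]), 'grip_force': 0.0, 'width': 1.001742357970105}
```

View pics/side0.png

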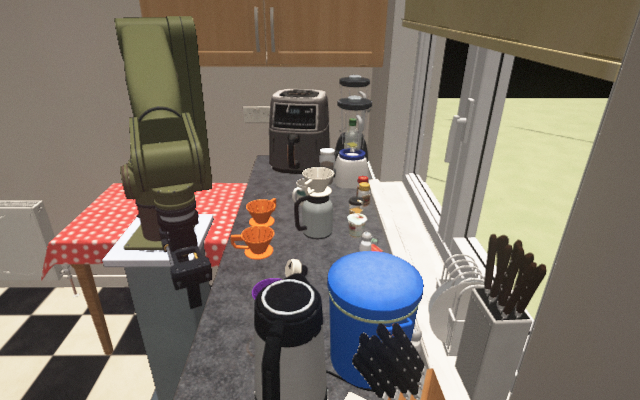

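View pics/top0.png

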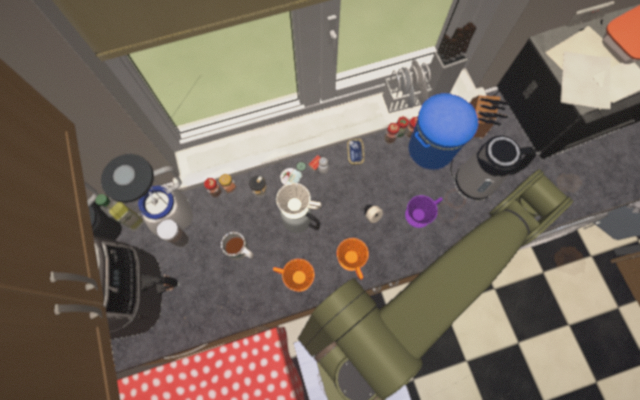

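The top view shows:
- the cream dripper at (294,203), handle (314,205), on the steel carafe, whose black handle is at (314,221);
- the mug at (234,244), its handle at (247,253);
- the stopper at (373,213).

Three other drippers are lookalikes: orange (298,275), orange (352,254) and purple (421,211). The cream one on the carafe fits the description. I'll confirm it and measure from close by with the wrist camera.

```bash
cat > h.py <<'E'
from plant import *
import cv2,numpy as np
from scipy.spatial.transform import Rotation as Rt
def cam(n,obs=None):
    m=camera_model(n); K=(m['fx'],m['fy'],m['cx'],m['cy'])
    if n!='wrist': return K,m['R'].T,-m['R'].T@m['t']
    T=np.eye(4);T[:3,:3]=Rt.from_quat(obs['tcp_rot']).as_matrix();T[:3,3]=obs['tcp_pos']
    W=T@m['hand_eye']; return K,W[:3,:3],W[:3,3]
def ray(c,px):
    (fx,fy,cx,cy),R,o=c; d=R@np.array([(px[0]-cx)/fx,(px[1]-cy)/fy,1]); return o,d
def plane(c,px,z):
    o,d=ray(c,px); return o+d*(z-o[2])/d[2]
def proj(c,X):
    (fx,fy,cx,cy),R,o=c; p=R.T@(np.asarray(X)-o); return np.array([fx*p[0]/p[2]+cx,fy*p[1]/p[2]+cy])
def down(yaw):  # tool y axis at angle yaw from world x, in degrees; tool x axis at yaw+90
    a=np.radians(yaw); y=np.array([np.cos(a),np.sin(a),0]); z=np.array([0,0,-1.]); x=np.cross(y,z)
    return Rt.from_matrix(np.c_[x,y,z]).as_quat()
def shot(name):
    o=observe(); im=read_camera('wrist')[:,:,::-1].copy(); cv2.imwrite(f'pics/{name}.png',im); np.savez(f'pics/{name}.npz',pos=o['tcp_pos'],rot=o['tcp_rot']); return im,cam('wrist',o)
def load(name):
    d=np.load(f'pics/{name}.npz'); return cv2.imread(f'pics/{name}.png'),cam('wrist',dict(tcp_pos=d['pos'],tcp_rot=d['rot']))
E
python3 - <<'E'
from h import *
c=cam('top')
for n,p,z in [('drip rim',(294,201),.24),('handle',(316,205),.23),('mug',(234,244),.09),('mughandle',(248,254),.05),('stopper',(373,213),.03),('orange1',(298,275),.08),('orange2',(352,254),.08),('purple',(421,211),.08),('caraf handle',(314,222),.12)]:
    print(n,plane(c,p,z).round(3))
print(Rt.from_quat(observe()['tcp_rot']).as_matrix().round(2))
E
```

```text
drip rim [0.559 0.017 0.24 ]
handle [ 0.527 -0.047  0.23 ]
mug [0.523 0.256 0.09 ]
mughandle [0.483 0.223 0.05 ]
stopper [ 0.494 -0.255  0.03 ]
orange1 [0.353 0.076 0.08 ]
orange2 [ 0.365 -0.124  0.08 ]
purple [ 0.436 -0.41   0.08 ]
caraf handle [ 0.504 -0.031  0.12 ]
[[ 0.9   0.44 -0.  ]
 [ 0.44 -0.9   0.  ]
 [ 0.   -0.   -1.  ]]
```

Run:
```python
from h import *
for n,p in [('stop',(0.51,-0.25,0.28)),('drip',(0.56,0.02,0.42)),('mug',(0.54,0.25,0.36))]:
    goto(p,down(-90)); im,c=shot(n); print(observe()['time_s'])
a=[cv2.imread(f'pics/{n}.png') for n in('stop','drip','mug')]
a=[cv2.resize(x,None,fx=.625,fy=.625) for x in a]
z=np.vstack([np.hstack(a[:2]),np.hstack([a[2],cv2.resize(load('stop')[0][100:300,160:480],(400,250))])]); cv2.imwrite('pics/mont1.png',z)
```

```text
1.65
2.875
3.8667
```

View pics/mont1.png

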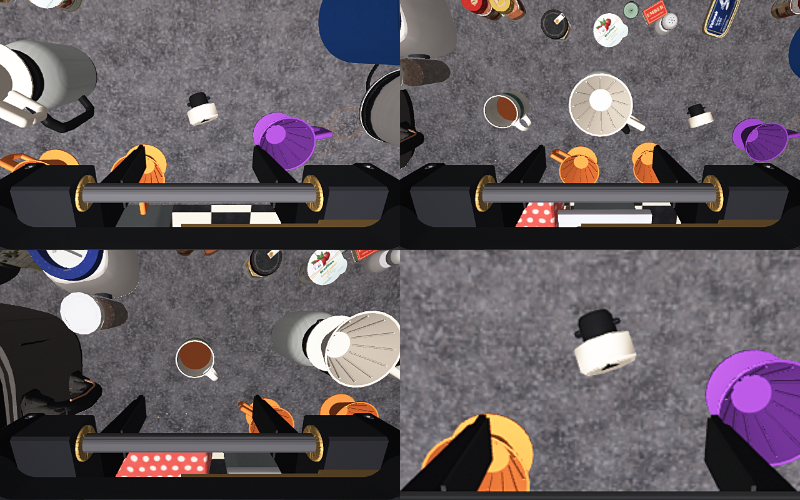

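```bash
cat >> h.py <<'E'
from scipy.optimize import least_squares
def comp(mask,near):
    n,l,s,ce=cv2.connectedComponentsWithStats(mask.astype(np.uint8)); 
    big=[i for i in range(1,n) if s[i,4]>150]; i=min(big,key=lambda i:np.hypot(*(ce[i]-near))); return (l==i).astype(np.uint8)
def hullpts(m):
    k=max(cv2.findContours(m,cv2.RETR_EXTERNAL,cv2.CHAIN_APPROX_NONE)[0],key=cv2.contourArea); return k[:,0,:].astype(float)
def circ(P,r,c0):
    f=lambda v:np.hypot(P[:,0]-v[0],P[:,1]-v[1])-r
    s=least_squares(f,c0,loss='cauchy',f_scale=.002); return s.x,np.median(abs(s.fun))
def white(im,v=150,s=70):
    h=cv2.cvtColor(im,cv2.COLOR_BGR2HSV); return (h[...,2]>v)&(h[...,1]<s)
E
python3 - <<'E'
from h import *
im,c=load('drip'); m=comp(white(im,110),(320,168)); P=np.array([plane(c,p,.238)[:2] for p in hullpts(m)])
cc,e=circ(P,.055,P.mean(0)); print('drip',cc,e)
# handle
ys,xs=np.nonzero(m); Q=np.array([plane(c,(x,y),.234)[:2] for x,y in zip(xs,ys)]); d=Q-cc; r=np.hypot(*d.T)
h=d[(r>.064)&(r<.09)]; print('handle',h.mean(0),len(h),np.degrees(np.arctan2(*h.mean(0)[::-1])), r.max())
vis=im.copy(); vis[m>0]=vis[m>0]//2+np.array([0,120,0],np.uint8)
cv2.circle(vis,tuple(proj(c,[*cc,.238]).astype(int)),3,(0,0,255),-1)
u=h.mean(0)/np.hypot(*h.mean(0)); cv2.circle(vis,tuple(proj(c,[*(cc+.072*u),.234]).astype(int)),2,(0,0,255),-1)
A=cv2.resize(vis[90:250,220:440],None,fx=1.8,fy=1.8)
for nm,near in(('mug',(312,174)),('drip',(168,176))):
    im2,c2=load(nm); m=comp(white(im2,140,45),near); P=np.array([plane(c2,p,.094)[:2] for p in hullpts(m)])
    mc,e=circ(P,.041,P.mean(0)); print(nm,mc,e)
    v2=im2.copy(); v2[m>0]=v2[m>0]//2+np.array([0,120,0],np.uint8); cv2.circle(v2,tuple(proj(c2,[*mc,.094]).astype(int)),3,(0,0,255),-1)
    if nm=='mug': B=cv2.resize(v2[94:254,220:440],None,fx=1.8,fy=1.8)
cv2.imwrite('pics/chk.png',np.hstack([A,B]))
# stopper
im,c=load('stop'); w=comp(white(im,150,70),(328,178)); ys,xs=np.nonzero(w); print('cap px',xs.mean(),ys.mean(),len(xs),plane(c,(xs.mean(),ys.mean()),.035))
bl=comp((im.max(2)<60),(318,158)); ys,xs=np.nonzero(bl); print('plug px',xs.mean(),ys.mean(),len(xs),plane(c,(xs.mean(),ys.mean()),.025))
E
```

```text
drip [0.56928076 0.01720884] 0.009442493523134886
handle [ 0.00111268 -0.00354735] 1234 -72.58513664302473 0.0933810184224301
mug [0.52567369 0.25849997] 0.0004236236337729765
drip [0.52563857 0.25884758] 0.0006053682987776747
cap px 323.74094931617054 181.90748189863234 1243 [ 0.49037427 -0.25684589  0.035     ]
plug px 316.5520833333333 159.22569444444446 576 [ 0.51781524 -0.24768055  0.025     ]
```

View pics/chk.png

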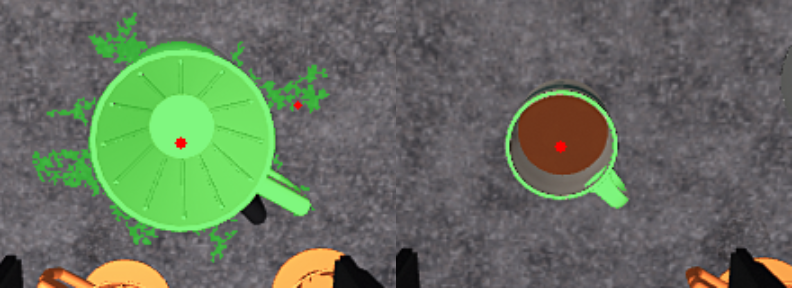

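The crop confirms the cream dripper on the carafe, with its bar pointing lower right. Mug centre is good. The dripper mask leaks onto the worktop, so I'll tighten it and fit the handle again.

Run:
```python
from h import *
im,c=load('drip')
for v in (150,170):
    m=cv2.morphologyEx(white(im,v).astype(np.uint8),cv2.MORPH_CLOSE,np.ones((3,3)));m=cv2.morphologyEx(m,cv2.MORPH_OPEN,np.ones((5,5)));m=comp(m,(320,168)); P=np.array([plane(c,p,.238)[:2] for p in hullpts(m)])
    cc,e=circ(P,.055,np.array([.569,.017])); print('drip',cc,e)
    ys,xs=np.nonzero(m); Q=np.array([plane(c,(x,y),.234)[:2] for x,y in zip(xs,ys)]); d=Q-cc; r=np.hypot(*d.T)
    h=d[(r>.062)&(r<.09)]; print(len(h),r.max(),np.degrees(np.arctan2(*h.mean(0)[::-1])))
    vx,vy,x0,y0=cv2.fitLine(h.astype(np.float32),cv2.DIST_L2,0,.01,.01).ravel(); print('line ang',np.degrees(np.arctan2(vy,vx)),'offset from centre',x0*vy-y0*vx)
    vis=im.copy(); vis[m>0]=vis[m>0]//2+np.array([0,120,0],np.uint8)
    s=white(im,v)
from numpy import *
ks=[k for k in plane(c,(0,0),0)]
```

```text
drip [0.56906115 0.01667606] 0.0006795575456305727
273 0.08875206302883223 -117.54589070175955
line ang 49.939342 offset from centre 0.015929634
drip [0.56885157 0.01655168] 0.0007521138789502446
262 0.08854324238869196 -117.55446449091362
line ang 50.65019 offset from centre 0.015029866
```

Run:
```python
from h import *
a=np.radians(-118); cc=np.array([.569,.0166]); g=cc+.072*np.array([np.cos(a),np.sin(a)]); print(g)
goto((*g,.34),down(-28)); im,c=shot('bar')
P=proj(c,[*g,.234]); print(P, observe()['time_s'])
x,y=P.astype(int); cv2.imwrite('pics/barc.png',cv2.resize(im[max(0,y-110):y+60,x-110:x+110],None,fx=3,fy=3)); print(max(0,y-110),x-110)
m=cv2.morphologyEx(white(im,150).astype(np.uint8),cv2.MORPH_OPEN,np.ones((5,5)));m=comp(m,P)
ys,xs=np.nonzero(m); Q=np.array([plane(c,(x,y),.234)[:2] for x,y in zip(xs,ys)]); d=Q-cc
for a in (-114,-118,-122):
    u=np.array([np.cos(np.radians(a)),np.sin(np.radians(a))]); t=d@u; n=d@np.array([-u[1],u[0]])
    print(a,[(r,n[(abs(t-r)<.002)].min().round(4),n[(abs(t-r)<.002)].max().round(4)) for r in(.064,.07,.076,.082,.088)if (abs(t-r)<.002).any()],t.max())
```

```text
[ 0.53519805 -0.04697223]
[318.40438449 197.88379988] 5.35
87 208
-114 [(0.064, np.float64(-0.0109), np.float64(-0.0004)), (0.07, np.float64(-0.0114), np.float64(-0.0008)), (0.076, np.float64(-0.0119), np.float64(-0.0012)), (0.082, np.float64(-0.0123), np.float64(-0.0016)), (0.088, np.float64(-0.0117), np.float64(-0.0029))] 0.08840434140369137
-118 [(0.064, np.float64(-0.0063), np.float64(0.0039)), (0.07, np.float64(-0.0064), np.float64(0.004)), (0.076, np.float64(-0.0064), np.float64(0.004)), (0.082, np.float64(-0.0065), np.float64(0.004)), (0.088, np.float64(-0.0056), np.float64(0.0031))] 0.08852355574889309
-122 [(0.064, np.float64(-0.002), np.float64(0.0085)), (0.07, np.float64(-0.0016), np.float64(0.009)), (0.076, np.float64(-0.0012), np.float64(0.0094)), (0.082, np.float64(-0.0008), np.float64(0.0098)), (0.088, np.float64(0.0004), np.float64(0.0092))] 0.08851351043697464
```

View pics/barc.png

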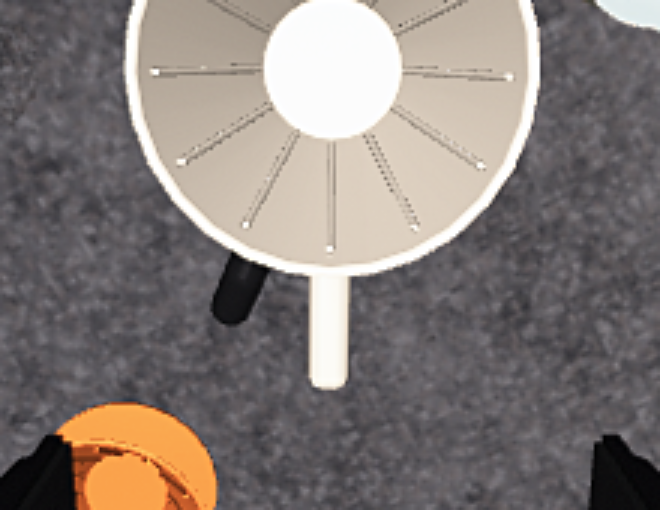

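The close view shows the bar along -118°, 1.2 mm off the assumed line, with the carafe handle well clear. I'll grip it and carry it over.

Run:
```python
from h import *
a=np.radians(-118); u=np.array([np.cos(a),np.sin(a)]); n=np.array([-u[1],u[0]])
cc=np.array([.569,.0166])-.0012*n; g=cc+.071*u; q=down(-28); mug=np.array([.5256,.2586])
goto((*g,.27),q); move_linear((*g,.205),q,speed=.1); f0=observe()['contact_force']
grip(0,40); o=observe(); print('grip',o['width'],o['grip_force'],o['tcp_pos'],o['contact_force'])
move_linear((*g,.26),q,speed=.06); move_linear((*g,.31),q,.15); o=observe(); print(o['contact_force']-f0,o['width'],o['moment'])
p=g+mug-cc
move_linear((*p,.31),q,.2); cv2.imwrite('pics/carry.png',read_camera('side')[:,:,::-1])
im,c=shot('over')
move_linear((*p,.155),q,.15)
print(move_linear((*p,.122),q,.03,stop_force=4)); o=observe(); print(o['tcp_pos'],o['contact_force'],o['time_s'])
cv2.imwrite('pics/placed_s.png',read_camera('side')[100:300,230:430,::-1])
t=read_camera('top')[170:290,180:360,::-1]; s=read_camera('side')[130:250,250:430,::-1]
cv2.imwrite('pics/placed.png',np.hstack([cv2.resize(t,None,fx=2.2,fy=2.2),cv2.resize(s,None,fx=2.2,fy=2.2)]))
```

```text
grip 0.12284707593113041 39.9566924571991 [ 0.53462308 -0.04555833  0.20500109] [ 0.42646424 -0.38654411  0.34820662]
[ 0.43603988 -0.82404024 -0.78788085] 0.12212267722652183 [-0.10262292 -0.03521636 -0.03334442]
True
[0.49195356 0.19563895 0.13016599] [-0.98718068 -1.01349602  2.88472986] 12.8
```

View pics/placed.png

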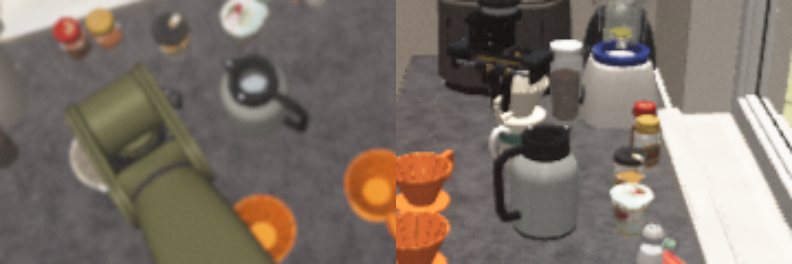

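Contact came at 0.130, as expected, so the flange is on the rim. I'll release, then look at the dripper, the open carafe and the stopper.

Run:
```python
from h import *
o=observe(); p=o['tcp_pos'].copy(); q=down(-28)
grip(.6); dwell(.2); p[2]=.27; move_linear(p,q,.15)
goto((.54,.2,.36),down(-90)); shot('d2')
goto((.56,.02,.30),down(-90)); shot('car')
goto((.50,-.25,.20),down(-90)); shot('st2')
print(observe()['time_s'])
im,c=load('d2'); m=cv2.morphologyEx(white(im,150).astype(np.uint8),cv2.MORPH_OPEN,np.ones((5,5))); m=comp(m,proj(c,[.525,.258,.16]))
P=np.array([plane(c,k,.164)[:2] for k in hullpts(m)]); print(circ(P,.055,np.array([.525,.258])))
crop=lambda n,X,w:(lambda im,c,P:cv2.resize(im[max(0,int(P[1])-w):int(P[1])+w,int(P[0])-w:int(P[0])+w],(400,400)))(*load(n),proj(load(n)[1],X))
for n,X in(('d2',[.525,.258,.16]),('car',[.569,.017,.168]),('st2',[.5,-.253,.03])): print(n,proj(load(n)[1],X))
cv2.imwrite('pics/m3.png',cv2.resize(np.hstack([crop('car',[.569,.017,.168],80),crop('st2',[.5,-.253,.03],70)]),(800,400)))
```

```text
18.225
(array([0.52530287, 0.25804058]), np.float64(0.0009218201512883537))
d2 [267.77700663 187.00280002]
car [322.84497551 180.64865277]
st2 [322.43318276 181.50440942]
```

View pics/m3.png

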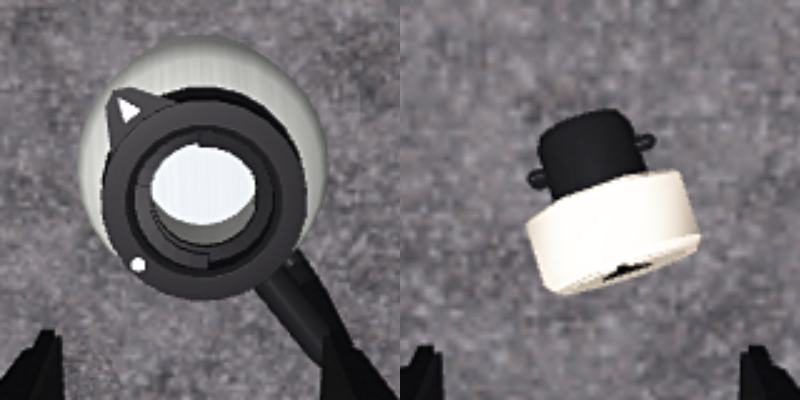

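The dripper sits centred on the mug, within 1 mm. In the carafe crop, the spout mark is at (128,108) and the dot at (138,264). In the stopper crop, the lugs are at (538,180) and (650,141), the upper cap flat is at about (619,228), and the cap faces the robot. Next I'll compute the carafe centre and angles and a grasp pose for the stopper.

```bash
cat >> h.py <<'E'
def pitched(w,al):  # w: plan angle (deg) plug->cap; al: lean (deg), fingers point away from w
    a=np.radians(w); W=np.array([np.cos(a),np.sin(a),0]); U=np.array([0,0,1.]); p=np.radians(al)
    z=-np.sin(p)*W-np.cos(p)*U; x=-np.cos(p)*W+np.sin(p)*U; return Rt.from_matrix(np.c_[x,np.cross(z,x),z])
E
python3 - <<'E'
from h import *
im,c=load('car'); C0=np.array([.569,.017]); dark=((im.max(2)<95)).astype(np.uint8)
dark=comp(dark,(322,180)); P=np.array([plane(c,k,.168)[:2] for k in hullpts(dark)]); print(len(P))
P=P[abs(np.hypot(*(P-C0).T)-.0385)<.008]
cc,e=circ(P,.0385,C0); print('collar',cc,e,len(P))
P0=proj(c,[*cc,.168]); 
for n,x,y in(('spout',128,108),('dot',138,264)):
    px=(x*.4+322-80,y*.4+180-80); m=comp(white(im,190,60),px); ys,xs=np.nonzero(m); q=plane(c,(xs.mean(),ys.mean()),.168)[:2]-cc; print(n,len(xs),np.hypot(*q),np.degrees(np.arctan2(q[1],q[0])))
im,c=load('st2'); w=198.8; W=np.array([np.cos(np.radians(w)),np.sin(np.radians(w))])
px=lambda x,y:((x-400)/2.857+252,y/2.857+111)
L1,L2=[plane(c,px(*k),.022)[:2] for k in((538,180),(650,141))]; print('lug',L1,L2,np.degrees(np.arctan2(*(L2-L1)[::-1])))
cap=plane(c,px(619,228),.0586)[:2]+.0118*W; print('cap',cap,'lateral of lugmid',np.dot((L1+L2)/2-cap,[-W[1],W[0]]))
im,c=load('stop'); h=cv2.cvtColor(im,cv2.COLOR_BGR2HSV); m=comp((abs(h[...,0].astype(int)-137)<12)&(h[...,1]>80),(456,216)); P=np.array([plane(c,k,.08)[:2] for k in hullpts(m)]); pc=circ(P,.055,P.mean(0)); print('purple',pc)
for al in(25,30,35,45,55):
    R=pitched(w,al); g=np.array([*cap,.0322]); t=g+R.as_matrix()[:,2]*.019
    R2=pitched(w,al-66); g2=np.array([*cap,.0445]); t2=g2+R2.as_matrix()[:,2]*.019
    M=R.as_matrix(); D=min((np.hypot(*((k:=g+M@[x,y,-59e-3-zz])[:2]-pc[0])),k[2]) for x in(-.0375,.0375)for y in(-.09,-.06,-.03,0,.03,.06,.09)for zz in(0,.02,.04))
    print(al,ik(t,R.as_quat()),ik(t2,R2.as_quat()),D)
E
```

```text
2331
collar [0.57065258 0.01673619] 0.00117035079907582 230
spout 311 0.04095948338120691 75.38837966650372
dot 994 0.005008708733512251 6.252761566519226
lug [ 0.50628577 -0.22946273] [ 0.52100205 -0.27097626] -70.48091085749645
cap [ 0.48634265 -0.2625362 ] lateral of lugmid -0.002861339385994916
purple (array([ 0.44141119, -0.41581954]), np.float64(0.007551415996423526))
25 [-0.78316026  0.01879997  2.18259717  0.54735876  0.81512983  0.10387127] [-0.38065971  0.4593674   1.70493944 -0.44123119  1.56158167  1.00081622] (np.float64(0.043702029604269714), np.float64(0.10607628610135211))
30 [-0.82359988  0.01515481  2.2099436   0.68126503  0.81136928 -0.03404237] [-0.39876348  0.4118962   1.74055015 -0.40257398  1.49323643  0.98009927] (np.float64(0.041827924859802586), np.float64(0.09918651497465944))
35 [-0.86364016  0.01879731  2.23438687  0.81534221  0.82124975 -0.17367839] [-0.41893125  0.36496624  1.77706536 -0.36155087  1.42471718  0.95482131] (np.float64(0.04086650987609648), np.float64(0.09178693602144597))
45 [-0.94015381  0.04948535  2.27310526  1.06636901  0.88045122 -0.44089477] [-0.46567515  0.27400983  1.85197787 -0.26929845  1.28849247  0.88808623] (np.float64(0.04088391067589517), np.float64(0.07568706704297268))
55 [-1.00794388  0.11213363  2.29611436  1.2754549   0.98404538 -0.67331966] [-0.52116873  0.1893719   1.92794943 -0.1571442   1.15655139  0.79440224] (np.float64(0.04102502306516832), np.float64(0.04679433681089546))
```

Run:
```python
from h import *
im,c=load('car')
g=im.max(2); 
for th in(80,95,110):
    dark=cv2.morphologyEx((g<th).astype(np.uint8),cv2.MORPH_OPEN,np.ones((5,5))); dark=comp(dark,(322,180)); P=np.array([plane(c,k,.168)[:2] for k in hullpts(dark)])
    C=np.array([.5706,.0168])
    for _ in range(5):
        r=np.hypot(*(P-C).T); C,e=circ(P[abs(r-.0385)<.006],.0385,C)
    print('collar',th,C,e,(abs(np.hypot(*(P-C).T)-.0385)<.002).sum())
# inner bright floor of the neck / white marks near known pixels
wm=white(im,170,60).astype(np.uint8); n,l,s,ce=cv2.connectedComponentsWithStats(wm)
for px in((293.2,143.2),(297.2,205.6)):
    i=[i for i in range(1,n) if np.hypot(*(ce[i]-px))<6]; 
    for k in [ce[j] for j in i]+[px]:
        q=plane(c,k,.168)[:2]-C; print(px,[s[j,4] for j in i],k,np.hypot(*q),np.degrees(np.arctan2(q[1],q[0])))
pc=np.array([.441,-.416]); cap=np.array([.488,-.261]); w=199
for al in(15,20,25,30):
    M=pitched(w,al).as_matrix(); g=np.array([*cap,.0322])
    pts=np.array([g+M@[x,y,-.059-z] for x in np.linspace(-.0375,.0375,9) for y in np.linspace(-.09,.09,19) for z in np.linspace(0,.1,11)])
    lo=pts[pts[:,2]<.085]; print(al,pts[:,2].min(),np.hypot(*(lo[:,:2]-pc).T).min() if len(lo) else None)
```

```text
collar 80 [0.56905262 0.01572824] 0.0012501581143500862 178
collar 95 [0.57151175 0.01678623] 0.0010654134096459572 182
collar 110 [0.57147752 0.01682127] 0.0010650569927426606 174
(293.2, 143.2) [np.int32(45)] [292.66666667 143.55555556] 0.042040912049181436 40.87031207111395
(293.2, 143.2) [np.int32(45)] (293.2, 143.2) 0.04196663969467225 40.08246133547777
(297.2, 205.6) [np.int32(24)] [297.         205.29166667] 0.036199436828392294 137.07494673707475
(297.2, 205.6) [np.int32(24)] (297.2, 205.6) 0.03630012565364819 137.6183887015216
15 0.07948390955971049 0.059885597189315236
20 0.07481610925165601 0.05479524856469104
25 0.06982397461988613 0.05206016447254577
30 0.06454549882328188 0.047196286557618976
```

Run:
```python
from h import *
w=199; cap=np.array([.4875,-.2612]); al=18
def tp(g,al): R=pitched(w,al); return np.array(g)+R.as_matrix()[:,2]*.019, R.as_quat()
grip(1.0)
goto(*tp([*cap,.12],al)); t,q=tp([*cap,.0322],al); print(move_linear(t,q,.1,stop_force=8))
grip(0,30); o=observe(); print(o['width']*.095,o['grip_force'],o['tcp_pos'])
t,q=tp([*cap,.11],al); move_linear(t,q,.12); print(observe()['width']*.095)
goto(*tp([*cap,.11],al-66)); print(observe()['time_s'])
im,_=shot('held'); a=read_camera('side')[200:310,220:360,::-1]; b=read_camera('top')[150:270,310:440,::-1]
cv2.imwrite('pics/held_m.png',np.hstack([cv2.resize(im,(512,320)),cv2.resize(a,(288,320))]))
```

```text
False
0.0579571060810058 30.00005250236427 [ 0.49306594 -0.25922611  0.01418918]
0.05773955212108393
23.0333
```

View pics/held_m.png

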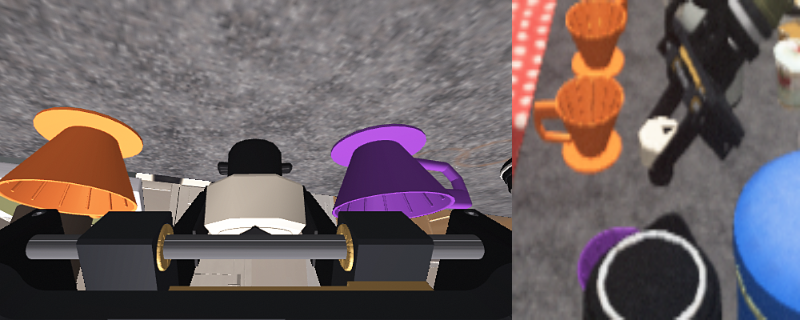

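It is held across the flats (57.8 mm). I'll lower it, release and check it from above.

Run:
```python
from h import *
w=199; cap=np.array([.4875,-.2612]); al=18-66
def tp(g,al): R=pitched(w,al); return np.array(g)+R.as_matrix()[:,2]*.019, R.as_quat()
t,q=tp([*cap,.058],al); move_linear(t,q,.12); t,q=tp([*cap,.038],al); print(move_linear(t,q,.02,stop_force=4))
z=observe()['tcp_pos']-Rt.from_quat(q).as_matrix()[:,2]*.019; print('grasp pt',z)
grip(1.0); dwell(.3)
t,q=tp(z+[0,0,0],al); t2=t-Rt.from_quat(q).as_matrix()[:,2]*.10; move_linear(t2,q,.15)
goto((.478,-.258,.189),down(-90)); im,c=shot('up'); P=proj(c,[*cap,.057]).astype(int); print(P,observe()['time_s'])
cv2.imwrite('pics/upc.png',cv2.resize(im[P[1]-70:P[1]+70,P[0]-70:P[0]+70],(560,560)))
```

```text
True
grasp pt [ 0.4874372  -0.26111171  0.04487939]
[322 179] 27.225
```

View pics/upc.png

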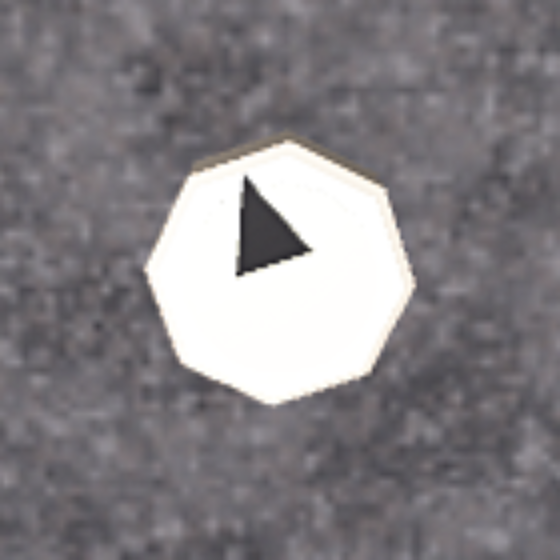

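The stopper stands upright, with its arrow tip at (246,177) and cap centre at (280,272), so the arrow is at about 19.5°. I'll centre it with two crossed squeezes, measure the camera bias from it, then carry it over.

Run:
```python
from h import *
im,c=load('car'); print('C by crop',plane(c,(322-80+204*.4,180-80+199.5*.4),.168))
def capc(n):
    im,c=load(n); m=comp(white(im,185,60),proj(c,[.4875,-.261,.057])); k=cv2.convexHull(hullpts(m).astype(np.float32)); M=cv2.moments(k); px=(M['m10']/M['m00'],M['m01']/M['m00'])
    t=np.array(k[:,0]); return plane(c,px,.057)[:2],cv2.contourArea(k)
S,A=capc('up'); print('S',S,A)
th=19.5
S0=S
for y in(th,th-90):
    goto((*S0,.10),down(y)); move_linear((*S0,.0345),down(y),.12); grip(0,20); o=observe(); print(o['width']*.095,o['tcp_pos'])
    grip(1.0); move_linear((*S0,.10),down(y),.2)
goto((.478,-.258,.189),down(-90)); shot('up2'); S2,A=capc('up2'); print('S2',S2,'bias',S2-S0,observe()['time_s'])
im,c=load('up2'); P=proj(c,[*S2,.057]).astype(int); r=im[P[1]-25:P[1]+25,P[0]-25:P[0]+25].max(2); ys,xs=np.nonzero(r<90)
q=plane(c,(xs.mean()+P[0]-25,ys.mean()+P[1]-25),.057)[:2]-S2; print('arrow',np.degrees(np.arctan2(q[1],q[0])),np.hypot(*q),len(xs))
```

```text
C by crop [0.56980347 0.01630355 0.168     ]
S [ 0.48950673 -0.2602318 ] 3182.0
0.05780886803247386 [ 0.48950014 -0.26030513  0.03463997]
0.05786201815950623 [ 0.48955673 -0.26024092  0.03463336]
S2 [ 0.49063202 -0.25977555] bias [0.0011253  0.00045626] 36.1417
arrow 22.463236756389623 0.009513995357425689 221
```

Run:
```python
from h import *
S=np.array([.4895,-.2602]); C=np.array([.5687,.0158]); th=19.5
goto((*S,.08),down(th-90)); move_linear((*S,.0345),down(th-90),.15); grip(0,25)
move_linear((*S,.24),down(th-90),.3); goto((*C,.24),down(46)); 
move_linear((*C,.20),down(46),.15)
print(move_linear((*C,.1775),down(46),.03,stop_force=6)); o=observe(); print(o['tcp_pos'],o['contact_force'],o['moment'],o['time_s'],o['width']*.095)
```

```text
True
[0.56847313 0.01583906 0.17976642] [0.0591543  0.4186314  4.20524422] [ 0.05778792 -0.03458262  0.02245429] 41.05 0.05761072208230481
```

It dropped to exactly the entry height. Now I'll screw it in.

Run:
```python
from h import *
C=np.array([.5687,.0158])
for i in range(1,6):
    f=i/5; goto((*C,.1797-.0042*f),down(46-95*f)); o=observe(); print(o['tcp_pos'].round(4),o['contact_force'].round(1),o['moment'].round(2),o['time_s'])
grip(1.0); move_linear((*C,.26),down(-49),.2); goto((.56,.02,.30),down(-90)); im,c=shot('fin'); print(observe()['time_s'])
P=proj(c,[*C,.18]).astype(int); cv2.imwrite('pics/finc.png',cv2.resize(im[P[1]-80:P[1]+80,P[0]-80:P[0]+80],(600,600))); print(P)
```

```text
[0.5689 0.0159 0.179 ] [0.1 0.7 0.9] [ 0.05 -0.16 -0.07] 41.4667
[0.5688 0.0158 0.1781] [ 0.5 -0.2  2.2] [-0.07 -0.14  0.03] 41.8833
[0.5687 0.0158 0.1773] [ 0.6 -1.1  2.3] [-0.11 -0.03 -0.02] 42.3
[0.5687 0.0158 0.1765] [ 0.4 -0.4  2.5] [-0.16  0.09 -0.02] 42.7167
[0.5688 0.016  0.1756] [-0.3 -0.2  2.1] [-0.05  0.02 -0.02] 43.1333
45.3
[323 183]
```

View pics/finc.png

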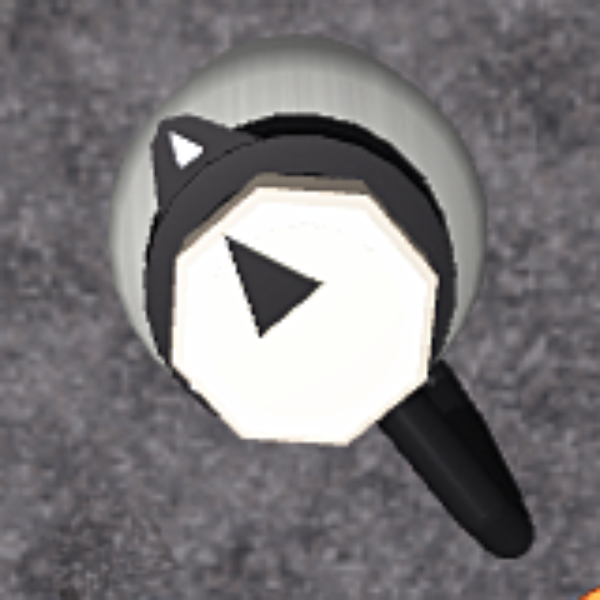

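The arrow is at about 41° and the spout mark at about 40°. The stopper is screwed down, and nothing else has moved. Handing in.

```bash
python3 -c "
from h import *
im=read_camera('side');cv2.imwrite('pics/end.png',im[:,:,::-1])
print(close_job())"
```

```text
the job is handed in; nothing more can be done
None
```

The job is handed in at about 45 s of the 72 s: the dripper stands centred on the mug, and the stopper is screwed into the carafe with its arrow about 1° from the spout by my measurement; the hand-in gave no verdict.

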